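# Put the washed dispenser parts away

### The arm

A 6-joint arm with a two-finger parallel gripper is mounted at the origin on the work surface. World frame = base frame: x ahead of the robot, y to its left, z up, the work surface at z = 0. Lengths are in m, angles in rad, forces in N, time in s.
With the tool pointing down it reaches from about 0.35 to 0.725 m from the base axis. Payload 4.3 kg.
Tool frame: the origin (TCP) lies at the centre of the arm's flange, where the gripper is bolted on; the fingertips stand 173 mm ahead of it and the grasp point (between the pads) lies 155 mm ahead of it; z points along the fingers, y is the line along which they close (so a half turn about z gives the same grasp; the last joint's range is limited). The gripper opens to 85 mm and grips with 20 to 120 N. Pads are 22 mm wide; open, the fingers measure 114 mm over their backs; the gripper's body (76 mm by 85 mm) begins 54 mm behind the grasp point. The pads swing forward as they close: fully open they stand 13 mm farther back than shut.
Start: joints at [-1.347, 0.377, 0.081, 1.274, 0, 1.46], TCP at [0.188, -0.543, 0.405] pointing down, gripper open.
Joint ranges: [-2.72, 2.72], [-0.84, 1.66], [-1.02, 1.22], [-1.77, 2.12], [-1.37, 1.28], [-3.14, 3.14]. Speed limits (rad/s): [2.57, 2.57, 3.14, 3.14, 3.14, 3.14].

### API

Orientations are given as a unit quaternion [w, x, y, z].
In Python, from plant import * gives the robot as it stands. The module is installed in compiled form; this text tells all that it offers.
- The arm moves only by the shell command python3 -m creep 'ROWS' [OPENING] [FORCE]. ROWS is text: rows parted by semicolons, each of 6 numbers parted by spaces: the shift along the tool's x, y, z in cm, then the turn, a rotation vector about the tool's x, y, z in degrees. A call has 1 to 12 rows; each row is the pose to reach, as a shift and turn from the pose commanded when the call began, along the tool's axes at that moment; what a row does not reach only later rows make up. A row lasts 1/12 s, in which the tool goes at most 41.7 mm and 7.16 degrees, less where a joint would pass 70% of its speed; a pose out of reach is approached as far as the arm can. A call with a gripper value outside its range is refused whole. OPENING is the opening, from 0 (shut) to 1 (fully open), set as the call begins (- or left out, the last holds). The fingers move at their own pace and stop on an object; FORCE is the grip in N (left out, the last holds). Time passes only in rows, so rows that repeat a pose let the fingers close. It gives the time, the measured TCP pose, the force, the opening and the grip force at its end, in the units of the state.
- sense(): the state, without advancing time (a new reading comes with each control period).
- read_camera(name): name is "scene" or "top" or "wrist"; returns the picture (420x560x3 uint8, red, green, blue); there is no depth.
- camera_model(name): a dict with "fx", "fy", "cx", "cy" (pixels), "rvec" (rotation vector, rad) and "tvec" (3), from world to camera coordinates, as OpenCV has them. Camera axes: x right, y down, z forward; pixel columns grow to the right and rows downward; lengths in m; the calibration is good to about 2 mm. A picture is of the moment at which its call begins: read the wrist's pose just before it. camera_model takes no time and is no camera call; for the wrist camera it gives the pose at the moment of the call.
- finish_job(): hands the job in; it is judged then, once.
The state is a dict: "time": time; "joint_positions": joint angles; "joint_velocities": joint speeds; "tau": joint torques, N m; "position": TCP position; "tool_rot": TCP orientation; "force": force on the tool from outside, world axes, zero at the start; "moment": the same for the moment, N m; "opening": finger opening in m; "grasp_force": force on a finger pad.
Only numpy, scipy, OpenCV 4.12 (cv2) and the standard library are available. Lean on these libraries where they do the work, as an engineer would, in place of code of your own. Each camera call takes 0.05 s, during which the arm holds its last target. There are 200 camera calls.

### The job

Four washed yellow dispenser parts stand in a row on the deck under the gantry beam: sort them by shape. The two slim plungers go into the rectangular tray, the broad collar goes into the round pan, and the rectangular valve block is plugged upright into the matching socket, fully home so that its shoulder sits flush on the socket block, pressing gently rather than forcing it. Leave the jars, vials, beaker, weight and spatula where they are.

Things in the scene. Friction and masses are not known exactly. Their poses are not given: they have to be found in the camera images.
- plunger1: slim yellow plastic plunger: foot disc 34 mm wide and 8 mm thick, above it a straight round stem 22 mm wide, 95 mm tall in all; origin at the centre of its underside, z up as it stands
- plunger2: the second plunger, same as plunger1
- plunger1_mid (a point): point on plunger1's axis, 47.5 mm above its underside
- plunger2_mid (a point): the same point of plunger2
- collar: broad, short yellow plastic collar: flange 50 mm wide and 10 mm thick, above it a round neck 36 mm wide, 55 mm tall in all; origin at the centre of its underside, z up as it stands
- block: yellow plastic valve block: a rectangular head 42 mm (x) by 28 mm (y) by 46 mm tall on a narrower rectangular shank 30 mm (x) by 18 mm (y) by 22 mm long, 68 mm tall in all, standing on the shank; origin at the centre of its underside, z up as it stands; the same when turned by half a turn
- block_shoulder (a point): point on the valve block's axis where the shank meets the head, 22 mm above its underside
- station: fixed parking deck, top 20 mm above the table, x -50 to 85, y -235 to 235 mm; the parts stand in a row along y near x = 0, 80 mm apart. A gantry beam along y over the row: x 0 to 40, from 236 to 276 mm above the table, carriage on it to 360 mm; posts 30 by 20 mm at x 25, y -220 and 220 mm. Origin on the table under the row's middle; -x, the open side, faces the robot
- socket: fixed grey socket block 100 mm (x) by 90 mm (y), 40 mm tall, with one rectangular hole in the middle of its top, 32 mm (x) by 20 mm (y), 26 mm deep, 2 mm chamfer; origin at the centre of its underside
- socket_mouth (a point): centre of the hole's mouth, on the socket block's top
- tray: fixed open rectangular steel tray 150 mm (x) by 160 mm (y), 35 mm tall, walls and floor 4 mm; origin at the centre of its underside; may be in either of two places
- pan: fixed open round steel pan, 132 mm wide at the rim, 30 mm tall, wall and floor 4 mm; origin at the centre of its underside; may be in either of two places
- jar1: bystander: a dye jar, 64 mm wide, 150 mm tall, with grey neck and white top; origin at the centre of its underside
- jar2: bystander: a dye jar like jar1; origin at the centre of its underside
- vial1: bystander: small amber vial 26 mm wide, 55 mm tall on the back edge of the deck; origin at the centre of its underside
- vial2: bystander: a vial like vial1; origin at the centre of its underside
- beaker: bystander: white beaker 70 mm wide, 80 mm tall; origin at the centre of its underside
- weight: bystander: steel calibration weight 40 mm wide, 52 mm tall; origin at the centre of its underside
- spatula: bystander: spatula 200 mm long lying on the table
Things that resemble listed ones, but are neither listed nor needed, are in the scene too. What is shaped like the pan but brown or orange is not meant.

How it is judged:
At the end, for the whole second after the job is handed in: Plunger mid points inside the tray walls, under 65 mm above its underside; collar within 58 mm of the pan centre, under 45 mm up; block in the socket: shoulder under 3 mm above the mouth, within 4 mm of centre, upright within 0.08 rad, in line within 0.15 rad; all four at rest (x of plunger1_mid in the frame of tray between -0.073 and 0.073 m and y of plunger1_mid in the frame of tray between -0.078 and 0.078 m and z of each of plunger1_mid, plunger2_mid in the frame of tray below 0.065 m and x of plunger2_mid in the frame of tray between -0.073 and 0.073 m and y of plunger2_mid in the frame of tray between -0.078 and 0.078 m and horizontal distance between collar and pan below 0.058 m and z of collar in the frame of pan below 0.045 m and z of block_shoulder in the frame of socket_mouth below 0.003 m and horizontal distance between block_shoulder and socket_mouth below 0.004 m and angle between the z axis of block and the z axis of socket, either way round below 0.08 rad and angle between the x axis of block and the x axis of socket, either way round below 0.15 rad and linear speed of each of plunger1, plunger2, collar, block below 0.03 m/s); the robot touches nothing.
It fails at once if the valve block is forced against the socket block with over 40 N (contact force between block and socket above 40 N).
It fails at once if a bystander is moved by more than 30 mm (distance of any of jar1, jar2, vial1, vial2, beaker, weight, spatula from where it was at the start of the episode above 0.03 m).
It also fails if it takes over 72 s, if anything falls off the work surface, if the arm or the gripper's body presses on something with over 40 N, if the wrist force passes 120 N, or if a joint passes its speed limit or range.

## Working session

There is one attempt and no reset: what is moved stays moved. The work goes in short steps, Python scripts to look and compute and a shell command to move; the robot and the scene stay as the last step left them, time stands still between calls to the robot, and variables do not carry over. Pictures are saved under pics/ and viewed, at most 10 in all, crops included, and the job is handed in when it is done.

```bash
mkdir -p pics
python3 - <<'E'
from plant import *
import cv2
for n in ("scene","top"):
    im=read_camera(n); cv2.imwrite(f"pics/{n}0.png",cv2.cvtColor(im,cv2.COLOR_RGB2BGR))
    print(n,camera_model(n))
s=sense(); print(s)
E
```

```text
scene {'fx': 496.2046324031324, 'fy': 496.2046324031324, 'cx': 278.1955223472339, 'cy': 206.89927237984793, 'rvec': array([ 2.31037966,  0.69635623, -0.2621573 ]), 'tvec': array([-0.40687335, -0.15218589,  1.71680213])}
top {'fx': 428.09375398494933, 'fy': 428.09375398494933, 'cx': 283.1054360572062, 'cy': 205.09743750337833, 'rvec': array([ 2.14730113, -2.15814027,  0.15681621]), 'tvec': array([0.00780736, 0.50528449, 1.07227944])}
{'time': 0.1, 'joint_positions': array([-1.34729843e+00,  3.77979568e-01,  7.97541881e-02,  1.27439814e+00,
        3.54019597e-06,  1.46053154e+00]), 'joint_velocities': array([-0.00034078, -0.00178368,  0.00573906, -0.00027646,  0.00041069,
       -0.00056403]), 'tau': array([ 1.64150242e-03, -4.64694357e+01,  2.70581818e+01,  1.19385874e-02,
       -9.52606774e-05,  8.38407914e-06]), 'position': array([ 0.18833406, -0.54299015,  0.40385792]), 'tool_rot': array([-9.12232074e-04,  9.86107183e-01,  1.66107762e-01, -4.99297537e-05]), 'force': array([-0.17081843, -0.71054562,  0.02249324]), 'moment': array([ 0.03737085, -0.01838758,  0.00282985]), 'grasp_force': 0.0, 'opening': 0.08530174621374009}
```

View pics/scene0.png

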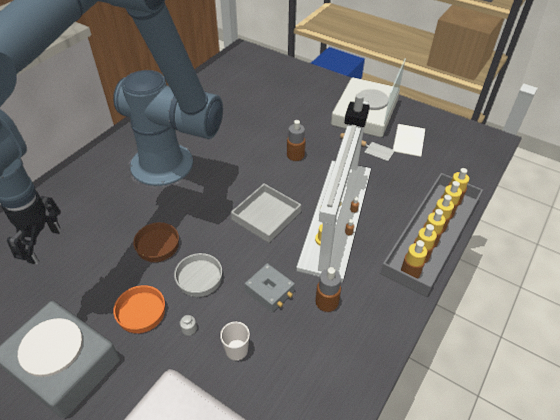

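View pics/top0.png

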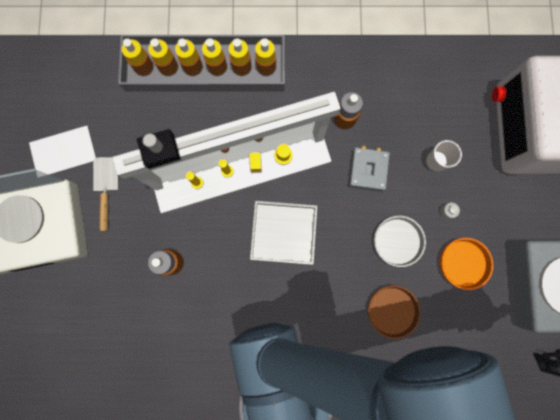

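The top view shows the row: plungers at (194,180) and (227,169), the block at (255,161) and the collar at (283,153). The tray is at (284,233), and the socket at (370,168). There are three pan-like objects: the grey steel one at (400,241) fits, while orange (467,264) and brown (393,311) are ruled out by colour. Next I'll enlarge a crop to confirm and take measurements.

```bash
cat > h.py <<'E'
import numpy as np, cv2
from plant import *
def ray(m,uv):
    R,_=cv2.Rodrigues(m["rvec"]); t=m["tvec"]
    d=R.T@np.array([(uv[0]-m["cx"])/m["fx"],(uv[1]-m["cy"])/m["fy"],1]); return -R.T@t,d
def onz(m,uv,z):
    o,d=ray(m,uv); return (o+d*(z-o[2])/d[2]).round(4)
def blobs(mask,amin):
    cs,_=cv2.findContours(mask.astype(np.uint8),cv2.RETR_EXTERNAL,cv2.CHAIN_APPROX_NONE)
    return [c for c in cs if cv2.contourArea(c)>amin]
E
python3 - <<'E'
from h import *
im=cv2.imread("pics/top0.png"); m=camera_model("top")
a=cv2.resize(im[80:220,110:340],None,fx=3,fy=3,interpolation=cv2.INTER_CUBIC)
b=cv2.resize(im[130:280,240:435],None,fx=3,fy=3,interpolation=cv2.INTER_CUBIC)
cv2.imwrite("pics/c1.png",a); cv2.imwrite("pics/c2.png",b)
hsv=cv2.cvtColor(im,cv2.COLOR_BGR2HSV)
y=cv2.inRange(hsv,(22,150,120),(35,255,255))
for c in blobs(y,20):
    (u,v),(w,h),ang=cv2.minAreaRect(c)
    if v>120: print("yel",u,v,w,h,ang,cv2.contourArea(c),onz(m,(u,v),.08))
g=cv2.inRange(hsv,(0,0,85),(180,70,255))
for c in blobs(g,800):
    r=cv2.minAreaRect(c); print("grey",r,cv2.contourArea(c),onz(m,r[0],.03))
    if cv2.contourArea(c)<8000: print(np.array([onz(m,p,.035)[:2] for p in cv2.boxPoints(r)]).tolist())
E
```

```text
yel 193.50001525878906 179.50001525878906 18.384777069091797 9.899494171142578 45.0 128.5 [0.5646 0.2291 0.08  ]
yel 224.63531494140625 168.24118041992188 17.2459716796875 10.195732116699219 49.398704528808594 123.0 [0.5931 0.1518 0.08  ]
yel 255.0 161.5 17.0 10.0 90.0 152.0 [0.6101 0.0757 0.08  ]
yel 283.0 154.0 18.0 16.0 90.0 229.0 [0.6292 0.0051 0.08  ]
grey ((275.0, 405.0), (74.0, 28.0), 0.0) 1408.5 [0.0138 0.0277 0.03  ]
[[-0.0161, 0.1171], [0.0483, 0.1177], [0.047, -0.0627], [-0.0175, -0.0618]]
grey ((452.59478759765625, 404.8648376464844), (58.22369384765625, 112.84563446044922), 75.44642639160156) 4100.5 [ 0.0108 -0.4066  0.03  ]
[[0.0459, -0.255], [0.1106, -0.5277], [-0.0209, -0.5534], [-0.0832, -0.285]]
grey ((265.17974853515625, 365.1123352050781), (56.51469039916992, 61.461605072021484), 77.00537872314453) 1515.5 [0.1073 0.0517 0.03  ]
[[0.158, 0.1412], [0.1902, -0.0071], [0.0594, -0.0372], [0.0285, 0.1088]]
grey ((543.0, 287.0), (92.0, 32.0), 90.0) 2582.5 [ 0.2929 -0.654   0.03  ]
[[0.4094, -0.6201], [0.409, -0.7026], [0.1802, -0.6809], [0.1807, -0.6008]]
grey ((528.0, 114.5), (121.0, 62.0), 90.0) 4557.5 [ 0.7489 -0.6544  0.03  ]
[[0.9192, -0.581], [0.9188, -0.751], [0.5817, -0.719], [0.5824, -0.5558]]
grey ((279.5, 175.5), (351.0, 559.0), 90.0) 115096.0 [0.5845 0.0143 0.03  ]
```

View pics/c1.png

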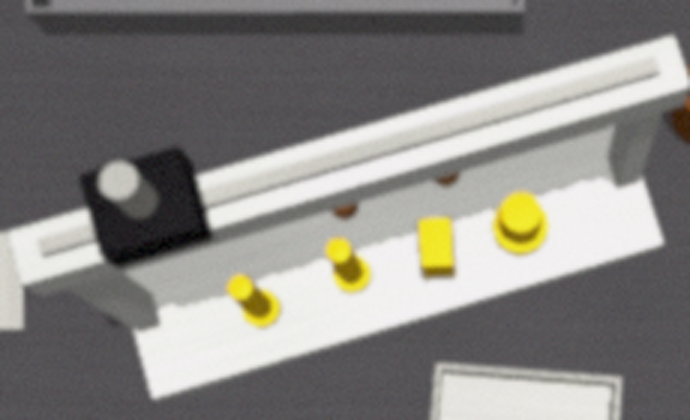

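View pics/c2.png

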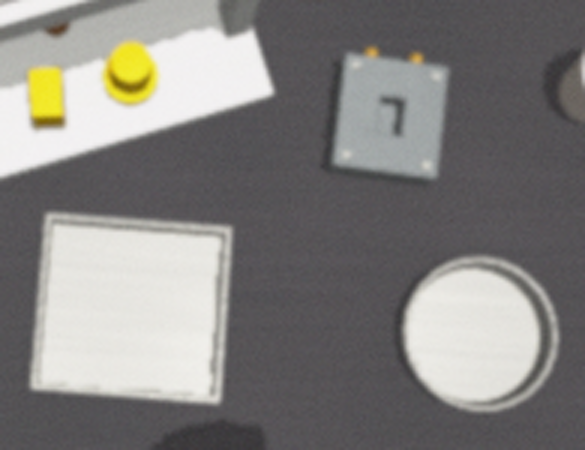

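The crops confirm the choice: two slim stems, then the rectangular block, then the broad collar. The steel pan, tray and socket hole are clear too. Now I'll turn these pixels into positions and check them against the given sizes.

Run:
```python
from h import *
m=camera_model("top")
c1=lambda u,v:((u+1)/3+110-.5,(v+1)/3+80-.5)
c2=lambda u,v:((u+1)/3+240-.5,(v+1)/3+130-.5)
P={}
for n,top,zt,foot,zf in (("p1",(240,289),.115,(262,308),.026),("p2",(339,251),.115,(353,272),.026),("col",(520,214),.075,(521,224),.028),("blk",(436,244),.088,None,0)):
    P[n]=onz(m,c1(*top),zt); print(n,P[n], None if foot is None else onz(m,c1(*foot),zf))
print("spacing",[np.linalg.norm(P[a]-P[b]) for a,b in (("p1","p2"),)],np.linalg.norm(P["blk"][:2]-P["p2"][:2]),np.linalg.norm(P["blk"][:2]-P["col"][:2]))
def rect(name,pts,z):
    q=np.array([onz(m,c2(*p),z)[:2] for p in pts]); print(name,"c",q.mean(0).round(4),"sides",np.linalg.norm(q-np.roll(q,-1,0),axis=1).round(3), "yaw deg",np.degrees([np.arctan2(*(q[0]-q[3])[::-1]),np.arctan2(*(q[1]-q[2])[::-1])]).round(1))
rect("tray",[(46,213),(232,227),(220,402),(31,388)],.035)
rect("socket",[(345,53),(449,67),(437,180),(333,165)],.04)
print("hole",onz(m,c2(390,117),.04)); 
print("pan",onz(m,c2(480,333),.03), np.linalg.norm(onz(m,c2(403,333),.03)-onz(m,c2(557,333),.03)))
# white deck front edge corners
a,b=onz(m,c1(152,399),.02),onz(m,c1(664,243),.02); print("deck front",a,b,np.linalg.norm(a-b),"yaw",np.degrees(np.arctan2(b[1]-a[1],b[0]-a[0]))+90)
s=sense();print(camera_model("wrist"),s["position"])
```

```text
p1 [0.5658 0.2309 0.115 ] [0.5675 0.2304 0.026 ]
p2 [0.5968 0.1517 0.115 ] [0.5993 0.1512 0.026 ]
col [0.6379 0.0046 0.075 ] [0.6415 0.0034 0.028 ]
blk [0.609  0.0748 0.088 ] None
spacing [np.float64(0.08505080834418918)] 0.07786173643067562 0.0759160720796328
tray c [0.4355 0.0035] sides [0.161 0.15  0.16  0.15 ] yaw deg [-4.7 -4.9]
socket c [ 0.6001 -0.2224] sides [0.092 0.101 0.091 0.1  ] yaw deg [-7.6 -8.2]
hole [ 0.5991 -0.2215  0.04  ]
pan [ 0.4118 -0.2946  0.03  ] 0.132301360537222
deck front [0.4885 0.3254 0.02  ] [ 0.6258 -0.1235  0.02  ] 0.4694278432304586 yaw 17.006711135275808
{'fx': 309.9804484012916, 'fy': 309.9804484012916, 'cx': 278.964277945074, 'cy': 214.67712787043865, 'rvec': array([-2.3400767 ,  1.66508635,  0.269931  ]), 'tvec': array([-0.57300542, -0.04137439,  0.38049973])} [ 0.18833406 -0.54299015  0.40385792]
```

```bash
cat >> h.py <<'E'
from scipy.spatial.transform import Rotation as Ro
def toolR(psi,t,s=1):  # approach azimuth deg, tilt from vertical deg; tool y = s*left
    p,t=np.radians([psi,t]); z=np.array([np.sin(t)*np.cos(p),np.sin(t)*np.sin(p),-np.cos(t)]); y=s*np.array([-np.sin(p),np.cos(p),0])
    return np.c_[np.cross(y,z),y,z]
def go(grasp,psi,t,ref=None,s=1):
    """rows numbers (cm, deg) to put grasp point there; ref=(pos,R) start, default measured"""
    st=sense(); p0,R0=ref if ref else (st["position"],Ro.from_quat(st["tool_rot"],scalar_first=True).as_matrix())
    R=toolR(psi,t,s); tcp=np.array(grasp)-.155*R[:,2]
    print("shift cm",(R0.T@(tcp-p0)*100).round(2),"turn",Ro.from_matrix(R0.T@R).as_rotvec(degrees=True).round(2),"tcp",tcp.round(3),"reach",np.hypot(*tcp[:2]).round(3))
    return tcp,R
E
python3 - <<'E'
from h import *
s=sense(); m=camera_model("wrist"); Rc,_=cv2.Rodrigues(m["rvec"]); R0=Ro.from_quat(s["tool_rot"],scalar_first=True).as_matrix()
print("cam in tool",R0.T@(-Rc.T@m["tvec"]-s["position"]),"cam z in tool",R0.T@Rc[2], "R0",R0.round(2))
ref=go((.40,-.20,.25),0,0); go((.56,-.02,.13),17,45,ref)
E
```

```text
cam in tool [ 0.07934266 -0.00065057  0.03101384] cam z in tool [-3.12578678e-01 -8.77557387e-04  9.49891468e-01] R0 [[ 0.94  0.33 -0.  ]
 [ 0.33 -0.94  0.  ]
 [ 0.   -0.   -1.  ]]
shift cm [ 31.23 -25.47  -0.06] turn [-1.0000e-02 -1.5000e-01 -1.6088e+02] tcp [ 0.4   -0.2    0.405] reach 0.447
shift cm [-5.52 14.8  16.54] turn [ -6.67 -44.66 -16.11] tcp [ 0.455 -0.052  0.24 ] reach 0.458
```

```bash
python3 -m creep '4 -3 0 0 0 -7;8 -6 0 0 0 -14;12 -10 0 0 0 -21;16 -13 0 0 0 -28;20 -16 0 0 0 -35;23 -19 0 0 0 -42;26 -21 0 0 0 -49;29 -24 0 0 0 -56;31 -26 0 0 0 -63;31 -26 0 0 0 -70;31 -26 0 0 0 -77;31 -26 0 0 0 -84' 0.62 40
python3 - <<'E'
from h import *
go((.49,.06,.22),17,0)
E
```

```text
time: 1.1
position: [0.3966, -0.194, 0.4044]
tool_rot: [-0.0, 0.618, 0.786, -0.0]
force: [-0.2, -0.6, -0.5]
opening: 0.0528
grasp_force: 0.0
shift cm [22.46 15.1   2.94] turn [ 1.000e-02 -6.000e-02 -9.328e+01] tcp [0.49  0.06  0.375] reach 0.494
```

```bash
python3 -m creep '3 2 0 0 0 -7;6 4 1 0 0 -14;9 6 1 0 0 -21;12 8 2 0 0 -28;15 10 2 0 0 -35;18 12 3 0 0 -42;21 14 3 0 0 -49;22.5 15 3 0 0 -56;22.5 15 3 0 0 -63;22.5 15 3 0 0 -70;22.5 15 3 0 0 -77;22.5 15 3 0 0 -84'
python3 -m creep '0 0 0 0 0 -5;0 0 0 0 0 -9.3;0 0 0 0 0 -9.3;0 0 0 0 0 -9.3'
python3 - <<'E'
from h import *
m=camera_model("wrist"); im=read_camera("wrist"); np.save("w1.npy",im)
im=cv2.cvtColor(im,cv2.COLOR_RGB2BGR); cv2.imwrite("pics/w1.png",im); print(m)
E
```

```text
time: 2.1
position: [0.4909, 0.0575, 0.3741]
tool_rot: [-0.001, -0.066, 0.998, -0.0]
force: [-0.5, 0.4, -0.1]
opening: 0.0532
grasp_force: 0.0
time: 2.43
position: [0.4909, 0.0571, 0.3743]
tool_rot: [-0.0, -0.142, 0.99, 0.0]
force: [0.5, 0.3, 0.3]
opening: 0.053
grasp_force: 0.0
{'fx': 309.9804484012916, 'fy': 309.9804484012916, 'cx': 278.964277945074, 'cy': 214.67712787043865, 'rvec': array([-1.75662195, -2.34336573, -0.37564255]), 'tvec': array([ 0.08200855, -0.4928358 ,  0.19973578])}
```

View pics/w1.png

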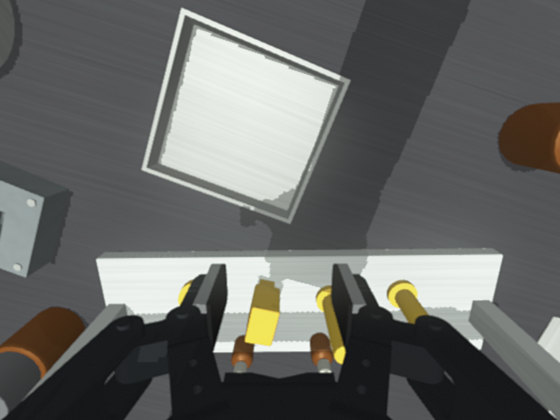

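The wrist view shows the deck with the block at (263,312), the plungers at (330,320) and (405,300), the collar half hidden at (187,295), and both vials behind the row. I'll enlarge the block to read its yaw.

Run:
```python
import cv2
im=cv2.imread("pics/w1.png"); cv2.imwrite("pics/w1c.png",cv2.resize(im[265:355,215:355],None,fx=5,fy=5,interpolation=cv2.INTER_CUBIC))
```

```text
(no output)
```

View pics/w1c.png

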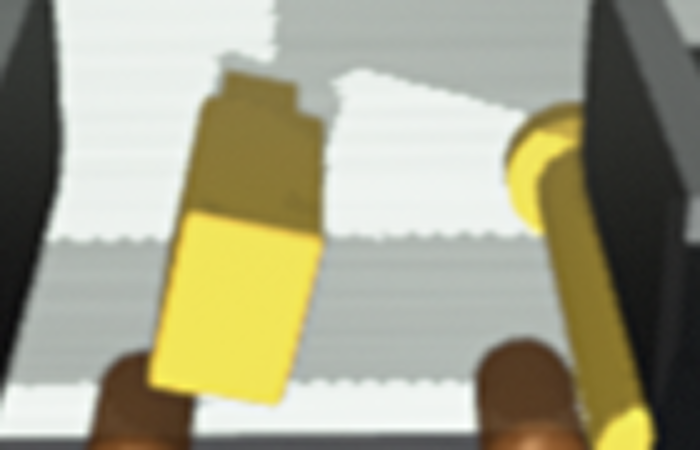

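Run:
```python
from h import *
m=dict(fx=309.98,fy=309.98,cx=278.964,cy=214.677,rvec=np.array([-1.75662195,-2.34336573,-.37564255]),tvec=np.array([.08200855,-.4928358,.19973578]))
c=lambda u,v:((u+.5)/5+215-.5,(v+.5)/5+265-.5)
q=np.array([onz(m,c(*p),.088)[:2] for p in [(190,210),(322,237),(278,403),(150,385)]])
print("block c",q.mean(0),"sides",np.linalg.norm(q-np.roll(q,-1,0),axis=1))
f=lambda a:np.degrees(np.arctan2(a[1],a[0]))
print("yaw",f(q[3]-q[0]),f(q[2]-q[1]),f(q[0]-q[1])-90,f(q[3]-q[2])-90)
g=np.array([onz(m,c(*p),.042)[:2] for p in [(207,97),(324,120)]]); print("head bottom near edge",g.mean(0),np.linalg.norm(g[0]-g[1]))
print("p2 foot",onz(m,c(550,165),.024))
t=np.radians([17]);
```

```text
block c [0.6093   0.074775] sides [0.02613236 0.04017785 0.02596247 0.0417939 ]
yaw 3.8414323586380648 3.5674388961815278 -177.14854370926275 -173.58669585713386
head bottom near edge [0.59125 0.0744 ] 0.026454678225221333
p2 foot [0.5977 0.1458 0.024 ]
```

Run:
```python
from h import *
d=toolR(3.7,45)[:,2]
go(np.array([.6093,.0748,.070])-.10*d,3.7,45)
```

```text
shift cm [ 5.73  2.31 12.41] turn [  4.96 -44.85  11.96] tcp [0.429 0.063 0.25 ] reach 0.434
```

```bash
python3 -m creep '1 0.3 2 0.7 -6.4 1.7;2 0.6 4 1.4 -12.8 3.4;3 1 6 2.1 -19.2 5.1;4 1.4 8 2.8 -25.6 6.8;5 1.9 10 3.5 -32 8.5;5.7 2.3 11.5 4.2 -38.4 10.2;5.7 2.3 12.4 5 -44.8 12;5.7 2.3 12.4 5 -44.8 12;5.7 2.3 12.4 5 -44.8 12;5.7 2.3 12.4 5 -44.8 12'
python3 - <<'E'
from h import *
go([.6093,.0748,.070],3.7,45)
m=camera_model("wrist"); im=cv2.cvtColor(read_camera("wrist"),cv2.COLOR_RGB2BGR); cv2.imwrite("pics/w2.png",im)
y=cv2.inRange(cv2.cvtColor(im,cv2.COLOR_BGR2HSV),(20,120,60),(35,255,255))
print(sense()["joint_positions"].round(2))
for c in blobs(y,100): print(cv2.boundingRect(c))
E
```

```text
time: 3.32
position: [0.4515, 0.0663, 0.2684]
tool_rot: [0.368, -0.03, 0.929, 0.012]
force: [-0.6, -0.1, -1.3]
opening: 0.053
grasp_force: 0.0
shift cm [ 2.54 -0.17  9.79] turn [-0.01 -1.85  0.05] tcp [0.5   0.068 0.18 ] reach 0.504
[-0.01 -0.   -1.02 -0.2   0.05 -0.05]
(445, 293, 40, 32)
(404, 292, 36, 33)
(372, 291, 26, 30)
(321, 291, 17, 32)
(279, 290, 31, 33)
(234, 289, 32, 33)
(165, 149, 58, 81)
(256, 137, 41, 96)
(354, 127, 58, 130)
(469, 100, 91, 142)
```

View pics/w2.png

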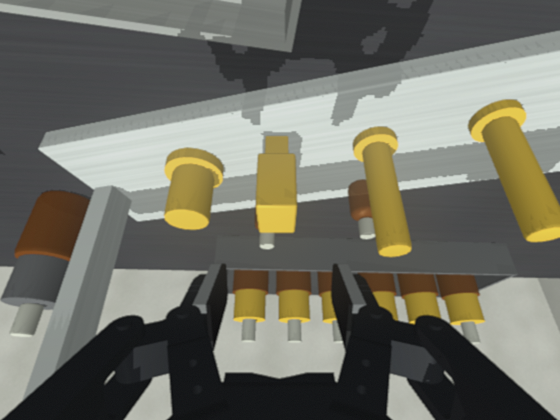

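Gripper and block are centred: the block is at (277,185), midway between the fingers at (279). Joint 3 was at its limit, so the pose stopped about 2 cm short. I'll advance from here.

```bash
python3 -m creep '0.6 0 2 0 -1.8 0;1.2 -0.1 4 0 -1.8 0;1.8 -0.2 6 0 -1.8 0;2.5 -0.2 8 0 -1.8 0;2.5 -0.2 9.8 0 -1.8 0;2.5 -0.2 9.8 0 -1.8 0;2.5 -0.2 9.8 0 -1.8 0'
python3 - <<'E'
from h import *
go([.6093,.0748,.070],3.7,45);print(sense()["joint_positions"].round(2))
E
```

```text
time: 3.95
position: [0.5067, 0.0681, 0.1818]
tool_rot: [0.377, -0.03, 0.925, 0.012]
force: [0.4, 0.5, 0.1]
opening: 0.0531
grasp_force: 0.0
shift cm [ 0.64  0.   -0.32] turn [-0.03 -0.63  0.04] tcp [0.5   0.068 0.18 ] reach 0.504
[-0.    0.31 -1.02 -0.53  0.05 -0.05]
```

```bash
python3 -m creep '0 0 0 0 0 0;0 0 0 0 0 0;0 0 0 0 0 0;0 0 0 0 0 0;0 0 0 0 0 0;0 0 0 0 0 0' 0.2 60
python3 -m creep '-0.3 0 -0.5 0 0 0;-0.6 0 -1.5 0 0 0;-1 0 -3 0 0 0;-1.5 0 -5 0 0 0;-2 0 -7 0 0 0;-2.5 0 -9 0 0 0;-2.5 0 -9 0 0 0;-2.5 0 -9 0 0 0'
python3 - <<'E'
from h import *
print(sense()["joint_positions"].round(2))
go([.5991,-.2215,.16],-8,45);
E
```

```text
time: 4.45
position: [0.5081, 0.0683, 0.1843]
tool_rot: [0.381, -0.03, 0.924, 0.012]
force: [-2.6, 0.4, 2.9]
opening: 0.0273
grasp_force: 60.0
time: 5.12
position: [0.463, 0.0655, 0.2667]
tool_rot: [0.381, -0.03, 0.924, 0.012]
force: [0.2, -0.7, -1.2]
opening: 0.027
grasp_force: 59.7
[-0.01  0.03 -1.02 -0.26  0.05 -0.05]
shift cm [ -0.88 -27.29   0.52] turn [ 8.2  -0.14  8.35] tcp [ 0.491 -0.206  0.27 ] reach 0.532
```

```bash
python3 -m creep '-0.1 -4 0 1.1 0 1.1;-0.2 -8 0.1 2.2 0 2.2;-0.3 -12 0.2 3.3 0 3.3;-0.4 -16 0.3 4.4 0 4.4;-0.6 -20 0.4 5.5 0 5.5;-0.7 -24 0.5 6.6 0 6.6;-0.8 -27.3 0.5 8.2 0 8.3;-0.8 -27.3 0.5 8.2 0 8.3;-0.8 -27.3 0.5 8.2 0 8.3'
python3 - <<'E'
from h import *
p=np.radians(-8); g=np.array([.5991,-.2215,.130])+np.r_[.0078*np.cos(p),.0078*np.sin(p),0]
go(g,-8,44.8)
im=cv2.cvtColor(read_camera("wrist"),cv2.COLOR_RGB2BGR); cv2.imwrite("pics/w3.png",im)
m=camera_model("wrist");np.save("m3.npy",m,allow_pickle=True)
E
```

```text
time: 5.87
position: [0.4902, -0.2083, 0.2669]
tool_rot: [0.379, 0.065, 0.923, -0.027]
force: [0.3, 0.5, -1.3]
opening: 0.0272
grasp_force: 59.7
shift cm [1.3  0.21 2.5 ] turn [-0.11 -0.14 -0.06] tcp [ 0.499 -0.207  0.24 ] reach 0.54
```

View pics/w3.png

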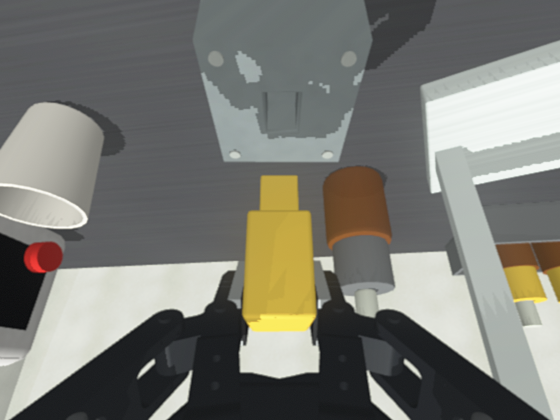

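The wrist view shows the held block upright between the fingers, with its shank at (280,193). The socket hole is at (284,113) and the bolts near (215,59), (348,59), (235,155) and (327,155). I'll enlarge this to measure the fit.

Run:
```python
import cv2
im=cv2.imread("pics/w3.png"); cv2.imwrite("pics/w3c.png",cv2.resize(im[80:225,215:350],None,fx=4,fy=4,interpolation=cv2.INTER_CUBIC))
```

```text
(no output)
```

View pics/w3c.png

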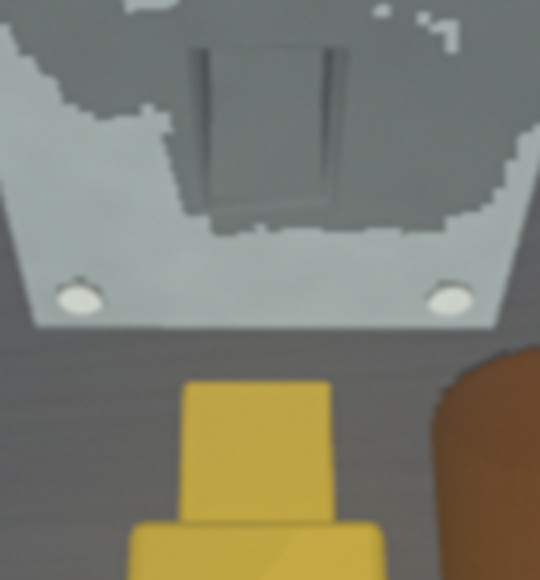

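```bash
cat > fit.py <<'E'
from h import *
m=np.load("m3.npy",allow_pickle=True).item()
im=cv2.imread("pics/w3.png"); g=im[:170].min(2)
B=[]
for u,v in ((215,59),(348,59),(235,155),(327,155)):
    w=g[v-9:v+10,u-12:u+13].astype(float); w=np.where(w>np.percentile(w,82),1.,0); n,l,st,ce=cv2.connectedComponentsWithStats(w.astype(np.uint8)); k=1+np.argmax(st[1:,4]); B.append(ce[k]+[u-12,v-9]); print(B[-1],st[k,4])
q=np.array([onz(m,b,.041)[:2] for b in B]); print("bolts",q.tolist(),"c",q.mean(0),"d",np.linalg.norm(q[0]-q[1]),np.linalg.norm(q[2]-q[3]),np.linalg.norm(q[0]-q[2]),np.linalg.norm(q[1]-q[3]))
f=lambda a:np.degrees(np.arctan2(a[1],a[0])); print("socket yaw",f(q[2]-q[0]),f(q[3]-q[1]),f(q[0]-q[1])-90,f(q[2]-q[3])-90)
c=lambda u,v:((u+.5)/4+215-.5,(v+.5)/4+80-.5)
h=np.array([onz(m,c(*p),.04)[:2] for p in ((188,47),(350,47),(338,210),(190,213))]); print("hole outer",h.tolist(),h.mean(0),np.linalg.norm(h-np.roll(h,-1,0),axis=1))
e=np.array([onz(m,c(*p),.04)[:2] for p in ((37,327),(495,327))]);print("far edge",e.tolist(),np.linalg.norm(e[0]-e[1]),"centre->",e.mean(0)-.05*np.array([np.cos(np.radians(-8)),np.sin(np.radians(-8))]))
for nm,z,pts,back in (("shank",.1027,((183,381),(331,381)),.015),("head",.1247,((130,525),(385,525)),.021)):
    s=np.array([onz(m,c(*p),z)[:2] for p in pts]); d=s[0]-s[1]; print(nm,"w",np.linalg.norm(d),"yaw",f(d)-90,"centre",s.mean(0)+back*np.array([d[1],-d[0]])/np.linalg.norm(d))
E
python3 fit.py
```

```text
[213.43055556  58.73611111] 72
[343.25  59.5 ] 12
[234.39189189 155.21621622] 74
[327.26923077 155.53846154] 78
bolts [[0.5544, -0.2502], [0.5644, -0.1828], [0.6342, -0.2607], [0.6444, -0.1913]] c [ 0.59935 -0.22125] d 0.068137801549507 0.07014556293879178 0.08048782516629455 0.08045029521387721
socket yaw -7.495857639729868 -6.064922445447963 -188.4392920193578 -188.36113247105146
hole outer [[0.5796, -0.2293], [0.5829, -0.2058], [0.6171, -0.2103], [0.6143, -0.2357]] [ 0.598475 -0.220275] [0.02373057 0.03449478 0.02555386 0.03528527]
far edge [[0.6417, -0.2713], [0.6543, -0.1827]] 0.08949145210577374 centre-> [ 0.5984866  -0.22004134]
shank w 0.01777667010438119 yaw -188.0845209958219 centre [ 0.56099907 -0.21649049]
head w 0.027775168766363958 yaw -188.0717563666734 centre [ 0.55055805 -0.21500132]
```

```bash
python3 -m creep '0.4 0.12 1.5 0 0 0;1.4 0.12 2.5 0 0 0;2.3 0.12 3.5 0 0 0;3 0.12 4.2 0 0 0;3.3 0.12 4.47 0 0 0;3.3 0.12 4.47 0 0 0;3.3 0.12 4.47 0 0 0;3.3 0.12 4.47 0 0 0'
python3 - <<'E'
from h import *
s=sense();print(s["joint_positions"].round(2),s["position"]-np.array([.4902,-.2083,.2669]))
im=cv2.cvtColor(read_camera("wrist"),cv2.COLOR_RGB2BGR); cv2.imwrite("pics/w4.png",im[0:330,150:420]); cv2.imwrite("pics/w4c.png",cv2.resize(im[80:230,190:370],None,fx=4,fy=4,interpolation=cv2.INTER_CUBIC))
m=camera_model("wrist");np.save("m4.npy",m,allow_pickle=True)
E
```

```text
time: 6.58
position: [0.4982, -0.206, 0.2135]
tool_rot: [0.38, 0.063, 0.923, -0.027]
force: [0.2, 0.7, -0.2]
opening: 0.0272
grasp_force: 59.7
[-0.59  0.27 -0.9  -0.33  0.31 -0.33] [ 0.00803722  0.00230532 -0.05342311]
```

View pics/w4c.png

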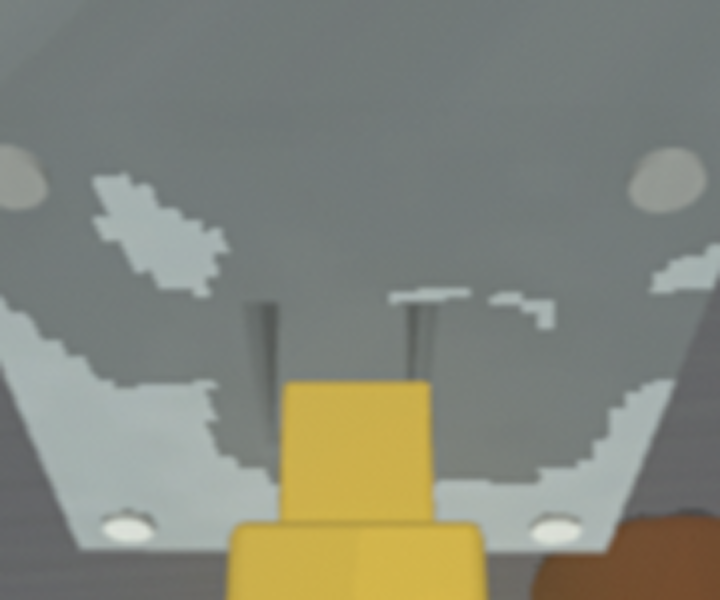

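```bash
cat > fit2.py <<'E'
from h import *
m=np.load("m4.npy",allow_pickle=True).item()
c=lambda u,v:((u+.5)/4+190-.5,(v+.5)/4+80-.5)
p=np.radians(-8.2); F=np.array([np.cos(p),np.sin(p)]); L=np.array([-F[1],F[0]])
fl=lambda q:(np.round(np.dot(q,F)*1000,1),np.round(np.dot(q,L)*1000,1))
on=lambda u,v,z:onz(m,c(u,v),z)[:2]
print("fwd,left mm")
for n,u,v,z in (("hole nearL outer",243,303,.04),("hole nearR outer",438,303,.04),("boltfarL",129,528,.041),("boltfarR",556,528,.041),("boltnearR",668,180,.041),("far cornerL",80,549,.04),("far cornerR",606,551,.04)): print(n,fl(on(u,v,z)))
zb=.0493
for n,u,v,z in (("shank L",283,381,zb),("shank R",432,381,zb),("head L",231,525,zb+.022),("head R",485,525,zb+.022)): print(n,fl(on(u,v,z)))
E
python3 fit2.py
```

```text
fwd,left mm
hole nearL outer (np.float64(608.8), np.float64(-146.8))
hole nearR outer (np.float64(608.6), np.float64(-122.8))
boltfarL (np.float64(666.8), np.float64(-169.9))
boltfarR (np.float64(666.3), np.float64(-99.9))
boltnearR (np.float64(586.2), np.float64(-99.8))
far cornerL (np.float64(676.5), np.float64(-180.0))
far cornerR (np.float64(676.6), np.float64(-89.7))
shank L (np.float64(612.0), np.float64(-141.8))
shank R (np.float64(611.9), np.float64(-123.6))
head L (np.float64(607.8), np.float64(-146.7))
head R (np.float64(607.6), np.float64(-118.5))
```

```bash
python3 -m creep '0 -0.22 0 0 0 0;0 -0.22 0 0 0 0;0 -0.22 0 0 0 0;0 -0.22 0 0 0 0;0 -0.22 0 0 0 0'
cat > ck.py <<'E'
from h import *
s=sense();d=s["position"]-np.array([.4982,-.2060,.2135]); p=np.radians(-8.2)
print("since w4: fwd %.1f left %.1f up %.1f mm"%tuple(1000*np.array([d[0]*np.cos(p)+d[1]*np.sin(p),-d[0]*np.sin(p)+d[1]*np.cos(p),d[2]])),"F",s["force"].round(1),"M",s["moment"].round(2))
E
python3 ck.py
```

```text
time: 7.05
position: [0.4976, -0.2086, 0.2131]
tool_rot: [0.379, 0.064, 0.923, -0.027]
force: [-0.3, -0.1, -0.1]
opening: 0.0273
grasp_force: 59.7
since w4: fwd -0.2 left -2.7 up -0.4 mm F [-0.3 -0.1 -0.1] M [ 0.16  0.63 -0.02]
```

```bash
python3 -m creep '0.2 0.04 0.2 0 0 0;0.4 0.04 0.4 0 0 0;0.6 0.04 0.61 0 0 0;0.8 0.04 0.81 0 0 0;0.8 0.04 0.81 0 0 0;0.8 0.04 0.81 0 0 0'; python3 ck.py
```

```text
time: 7.55
position: [0.4976, -0.208, 0.2011]
tool_rot: [0.379, 0.064, 0.923, -0.027]
force: [-0.7, 0.5, -0.9]
opening: 0.0274
grasp_force: 59.7
since w4: fwd -0.3 left -2.1 up -12.4 mm F [-0.7  0.5 -0.9] M [ 0.07  0.64 -0.01]
```

```bash
python3 -m creep '0.1 0 0.1 0 0 0;0.2 0 0.2 0 0 0;0.3 0 0.3 0 0 0;0.3 0 0.3 0 0 0'; python3 ck.py
```

```text
time: 7.88
position: [0.4975, -0.208, 0.1969]
tool_rot: [0.379, 0.064, 0.923, -0.027]
force: [0.5, -0.3, -0.9]
opening: 0.0271
grasp_force: 59.7
since w4: fwd -0.5 left -2.1 up -16.6 mm F [ 0.5 -0.3 -0.9] M [ 0.11  0.63 -0.02]
```

```bash
python3 -m creep '0.1 0 0.1 0 0 0;0.2 0 0.2 0 0 0;0.3 0 0.3 0 0 0;0.3 0 0.3 0 0 0'; python3 ck.py
```

```text
time: 8.22
position: [0.4975, -0.2081, 0.1927]
tool_rot: [0.379, 0.064, 0.923, -0.027]
force: [-0.9, -0.4, 0.2]
opening: 0.0274
grasp_force: 59.7
since w4: fwd -0.4 left -2.1 up -20.8 mm F [-0.9 -0.4  0.2] M [ 0.09  0.69 -0.02]
```

```bash
python3 -m creep '0.1 0 0.1 0 0 0;0.2 0 0.2 0 0 0;0.3 0 0.3 0 0 0;0.4 0 0.4 0 0 0;0.4 0 0.4 0 0 0;0.4 0 0.4 0 0 0'; python3 ck.py; python3 -m creep '0.05 0 0.05 0 0 0;0.1 0 0.1 0 0 0;0.1 0 0.1 0 0 0;0.1 0 0.1 0 0 0'; python3 ck.py
```

```text
time: 8.72
position: [0.4975, -0.2081, 0.1872]
tool_rot: [0.379, 0.064, 0.923, -0.027]
force: [0.1, 0.3, -1.8]
opening: 0.0273
grasp_force: 59.7
since w4: fwd -0.4 left -2.2 up -26.3 mm F [ 0.1  0.3 -1.8] M [0.1  0.68 0.02]
time: 9.05
position: [0.4976, -0.2081, 0.1859]
tool_rot: [0.379, 0.064, 0.923, -0.027]
force: [0.2, 0.1, -0.5]
opening: 0.0275
grasp_force: 59.7
since w4: fwd -0.3 left -2.2 up -27.6 mm F [ 0.2  0.1 -0.5] M [ 0.07  0.64 -0.03]
```

```bash
python3 -m creep '0.05 0 0.05 0 0 0;0.1 0 0.1 0 0 0;0.1 0 0.1 0 0 0;0.1 0 0.1 0 0 0'; python3 ck.py
```

```text
time: 9.38
position: [0.4975, -0.2081, 0.1845]
tool_rot: [0.379, 0.064, 0.923, -0.027]
force: [-0.3, -0.3, -0.8]
opening: 0.0275
grasp_force: 59.7
since w4: fwd -0.3 left -2.2 up -29.0 mm F [-0.3 -0.3 -0.8] M [0.1  0.68 0.  ]
```

```bash
for i in 1; do python3 -m creep '0.04 0 0.04 0 0 0;0.08 0 0.08 0 0 0;0.08 0 0.08 0 0 0'; done; python3 ck.py; python3 -m creep '0.04 0 0.04 0 0 0;0.04 0 0.04 0 0 0;0.04 0 0.04 0 0 0'; python3 ck.py
```

```text
time: 9.63
position: [0.4975, -0.2081, 0.1833]
tool_rot: [0.379, 0.064, 0.923, -0.027]
force: [-0.0, 0.5, -0.7]
opening: 0.0275
grasp_force: 59.7
since w4: fwd -0.4 left -2.2 up -30.2 mm F [-0.   0.5 -0.7] M [0.09 0.65 0.04]
time: 9.88
position: [0.4975, -0.2081, 0.1828]
tool_rot: [0.379, 0.064, 0.923, -0.027]
force: [-0.4, 0.3, -0.3]
opening: 0.0272
grasp_force: 59.7
since w4: fwd -0.3 left -2.2 up -30.7 mm F [-0.4  0.3 -0.3] M [0.01 0.63 0.04]
```

```bash
python3 -m creep '0.04 0 0.04 0 0 0;0.04 0 0.04 0 0 0;0.04 0 0.04 0 0 0'; python3 ck.py; python3 -m creep '0.04 0 0.04 0 0 0;0.04 0 0.04 0 0 0;0.04 0 0.04 0 0 0'; python3 ck.py
```

```text
time: 10.13
position: [0.4977, -0.2082, 0.1825]
tool_rot: [0.38, 0.064, 0.923, -0.027]
force: [1.4, -0.4, 0.0]
opening: 0.0273
grasp_force: 59.9
since w4: fwd -0.2 left -2.3 up -31.0 mm F [ 1.4 -0.4  0. ] M [ 0.1   0.58 -0.02]
time: 10.38
position: [0.4979, -0.2083, 0.1823]
tool_rot: [0.38, 0.064, 0.922, -0.027]
force: [-1.9, 0.8, 4.7]
opening: 0.0271
grasp_force: 60.4
since w4: fwd 0.1 left -2.3 up -31.2 mm F [-1.9  0.8  4.7] M [0.17 0.28 0.06]
```

```bash
python3 -m creep '0.04 0 0.04 0 0 0;0.04 0 0.04 0 0 0;0.04 0 0.04 0 0 0'; python3 ck.py
```

```text
time: 10.63
position: [0.4982, -0.2084, 0.1822]
tool_rot: [0.381, 0.064, 0.922, -0.027]
force: [-2.5, 1.1, 7.6]
opening: 0.0274
grasp_force: 61.0
since w4: fwd 0.3 left -2.4 up -31.3 mm F [-2.5  1.1  7.6] M [0.24 0.13 0.1 ]
```

```bash
python3 -m creep '0.04 0 0.04 0 0 0;0.04 0 0.04 0 0 0;0.04 0 0.04 0 0 0'; python3 ck.py; python3 -m creep '0 0 0 0 0 0;0 0 0 0 0 0;0 0 0 0 0 0;0 0 0 0 0 0' 0.55; python3 ck.py
```

```text
time: 10.88
position: [0.4984, -0.2085, 0.1821]
tool_rot: [0.381, 0.063, 0.922, -0.027]
force: [-5.6, 1.5, 9.9]
opening: 0.0274
grasp_force: 61.4
since w4: fwd 0.6 left -2.4 up -31.4 mm F [-5.6  1.5  9.9] M [0.28 0.02 0.11]
time: 11.22
position: [0.4973, -0.208, 0.1801]
tool_rot: [0.379, 0.064, 0.923, -0.027]
force: [0.2, -0.3, -0.2]
opening: 0.047
grasp_force: 0.0
since w4: fwd -0.7 left -2.1 up -33.4 mm F [ 0.2 -0.3 -0.2] M [0.06 0.5  0.04]
```

```bash
python3 -m creep '0 0 -1 0 0 0;0 0 -3 0 0 0;0 0 -5 0 0 0;0 0 -7 0 0 0;0 0 -9 0 0 0;0 0 -9 0 0 0;0 0 -9 0 0 0'  0.55
python3 - <<'E'
from h import *
m=camera_model("wrist"); im=cv2.cvtColor(read_camera("wrist"),cv2.COLOR_RGB2BGR)
p=np.radians(-8.2); F=np.array([np.cos(p),np.sin(p)]); L=np.array([-F[1],F[0]])
y=cv2.inRange(cv2.cvtColor(im,cv2.COLOR_BGR2HSV),(20,120,60),(35,255,255))
for c in blobs(y,300):
    x,yy,w,h=cv2.boundingRect(c)
    if not 180<x+w/2<380: continue
    q=cv2.approxPolyDP(c,4,True)[:,0]; print((x,yy,w,h),q.tolist())
    # near-lower head edge: top row of blob
    for row in (yy,yy+3):
        xs=c[:,0,0][c[:,0,1]==row]; 
        for z in (.04,.046): 
            e=[onz(m,(u,yy),z)[:2] for u in (x,x+w-1)]; print(z,[(1000*np.array([v@F,v@L])).round(1).tolist() for v in e])
        break
d=toolR(10,45)[:,2]
go(np.array([.639,.0045,.062])-.08*d,10,45)
E
```

```text
time: 11.8
position: [0.4348, -0.1995, 0.2451]
tool_rot: [0.38, 0.064, 0.922, -0.028]
force: [0.3, -1.1, -0.2]
opening: 0.0469
grasp_force: 0.0
(258, 175, 43, 79) [[262, 175], [261, 251], [296, 253], [298, 177]]
0.04 [[607.9, -150.2], [607.7, -120.0]]
0.046 [[599.2, -149.6], [599.0, -120.8]]
shift cm [ 0.03 17.91  2.24] turn [-12.76  -0.26 -12.67] tcp [ 0.475 -0.024  0.228] reach 0.476
```

```bash
python3 -m creep '0 3.5 0.4 -2.1 0 -2.1;0 7 0.8 -4.2 0 -4.2;0 10.5 1.2 -6.3 0 -6.3;0 14 1.6 -8.4 0 -8.4;0 17.9 2.2 -10.6 -0.2 -10.5;0 17.9 2.2 -12.7 -0.2 -12.7;0 17.9 2.2 -12.7 -0.2 -12.7;0 17.9 2.2 -12.7 -0.2 -12.7' 0.75
python3 - <<'E'
from h import *
go([.639,.0045,.062],10,45)
m=camera_model("wrist"); im=cv2.cvtColor(read_camera("wrist"),cv2.COLOR_RGB2BGR)
y=cv2.inRange(cv2.cvtColor(im,cv2.COLOR_BGR2HSV),(20,120,60),(35,255,255))
for c in blobs(y,800):
    x,yy,w,h=cv2.boundingRect(c); print((x,yy,w,h),"near flange top edge",onz(m,(x+w/2,yy),.03)," axis @mid:",onz(m,(x+w/2,yy+h/2),.05))
E
```

```text
time: 12.52
position: [0.4789, -0.0247, 0.23]
tool_rot: [0.377, -0.081, 0.922, 0.034]
force: [0.2, -0.3, -0.0]
opening: 0.0642
grasp_force: 0.0
shift cm [0.31 0.08 7.89] turn [ 0.09 -0.46 -0.04] tcp [ 0.531 -0.015  0.172] reach 0.531
(469, 312, 41, 31) near flange top edge [1.0598 0.5523 0.03  ]  axis @mid: [1.1484 0.6226 0.05  ]
(309, 306, 34, 34) near flange top edge [1.0532 0.1734 0.03  ]  axis @mid: [1.1394 0.1994 0.05  ]
(263, 305, 33, 34) near flange top edge [1.0584 0.0796 0.03  ]  axis @mid: [1.1411 0.0943 0.05  ]
(246, 163, 65, 94) near flange top edge [ 0.6033 -0.0021  0.03  ]  axis @mid: [0.63   0.0025 0.05  ]
(465, 156, 95, 150) near flange top edge [0.571  0.1415 0.03  ]  axis @mid: [0.6333 0.1933 0.05  ]
```

```bash
python3 -m creep '0.1 0 2 0 0 0;0.2 0 4 0 0 0;0.3 0 6 0 0 0;0.3 0 7.9 0 0 0;0.3 0 7.9 0 0 0;0.3 0 7.9 0 0 0'; python3 -m creep '0 0 0 0 0 0;0 0 0 0 0 0;0 0 0 0 0 0;0 0 0 0 0 0;0 0 0 0 0 0' 0.25 60
```

```text
time: 13.07
position: [0.5313, -0.0169, 0.172]
tool_rot: [0.378, -0.08, 0.922, 0.033]
force: [0.2, 0.3, 1.0]
opening: 0.0638
grasp_force: 0.0
time: 13.48
position: [0.5313, -0.0159, 0.1737]
tool_rot: [0.379, -0.081, 0.921, 0.033]
force: [-2.2, -1.2, 4.0]
opening: 0.0343
grasp_force: 59.9
```

```bash
python3 -m creep '-0.2 0 -0.8 0 0 0;-0.6 0 -2 0 0 0;-1 0 -4 0 0 0;-1.3 0 -6 0 0 0;-1.6 0 -8 0 0 0;-1.6 0 -9 0 0 0;-1.6 0 -9 0 0 0'
python3 - <<'E'
from h import *
p=np.radians(-33); g=np.array([.4118+.008*np.cos(p),-.2946+.008*np.sin(p),.13])
r=go(g,-33,20); go(g-[0,0,.065],-33,20,r)
E
```

```text
time: 14.07
position: [0.4791, -0.0247, 0.2497]
tool_rot: [0.379, -0.081, 0.921, 0.033]
force: [0.5, 0.4, -0.6]
opening: 0.0344
grasp_force: 59.9
shift cm [  8.56 -22.33 -12.14] turn [23.23 23.56 36.62] tcp [ 0.374 -0.27   0.276] reach 0.461
shift cm [2.22 0.   6.11] turn [0. 0. 0.] tcp [ 0.374 -0.27   0.211] reach 0.461
```

```bash
python3 -m creep '1 -2.8 -1.5 2.9 2.9 4.6;2 -5.6 -3 5.8 5.9 9.2;3.2 -8.4 -4.5 8.7 8.8 13.7;4.3 -11.2 -6 11.6 11.8 18.3;5.4 -14 -7.6 14.5 14.7 22.9;6.5 -16.8 -9.1 17.4 17.7 27.5;7.5 -19.6 -10.6 20.3 20.6 32;8.6 -22.3 -12.1 23.2 23.6 36.6;8.6 -22.3 -12.1 23.2 23.6 36.6;8.6 -22.3 -12.1 23.2 23.6 36.6;8.6 -22.3 -12.1 23.2 23.6 36.6'
python3 - <<'E'
from h import *
p=np.radians(-33); g=np.array([.4118+.008*np.cos(p),-.2946+.008*np.sin(p),.062])
go(g,-33,20)
E
```

```text
time: 14.98
position: [0.375, -0.2696, 0.2728]
tool_rot: [0.165, 0.279, 0.945, -0.049]
force: [-0.4, -0.4, -0.7]
opening: 0.0346
grasp_force: 60.2
shift cm [ 2.26 -0.1   6.11] turn [ 0.04 -0.2   0.06] tcp [ 0.374 -0.27   0.208] reach 0.461
```

```bash
python3 -m creep '0.6 0 1.6 0 0 0;1.2 0 3.2 0 0 0;1.8 0 4.8 0 0 0;2.2 0 6.1 0 0 0;2.2 0 6.1 0 0 0;2.2 0 6.1 0 0 0' ; python3 -m creep '0 0 0 0 0 0;0 0 0 0 0 0;0 0 0 0 0 0;0 0 0 0 0 0' 0.75;  python3 -m creep '-0.7 0 -2 0 0 0;-1.5 0 -5 0 0 0;-2.2 0 -8 0 0 0;-2.2 0 -10 0 0 0;-2.2 0 -10 0 0 0'
python3 - <<'E'
from h import *
for n in ("wrist","top"):
    m=camera_model(n); im=cv2.cvtColor(read_camera(n),cv2.COLOR_RGB2BGR)
    y=cv2.inRange(cv2.cvtColor(im,cv2.COLOR_BGR2HSV),(20,120,60),(35,255,255))
    for c in blobs(y,60):
        x,yy,w,h=cv2.boundingRect(c); print(n,(x,yy,w,h),onz(m,(x+w/2,yy+h/2),.03))
# next: p2
d=toolR(14,45)[:,2]; go(np.array([.597,.1515,.075])-.09*d,14,45)
E
```

```text
time: 15.48
position: [0.3747, -0.2682, 0.2075]
tool_rot: [0.164, 0.278, 0.945, -0.048]
force: [-0.5, -0.4, -0.9]
opening: 0.0343
grasp_force: 60.2
time: 15.82
position: [0.3757, -0.2703, 0.2097]
tool_rot: [0.166, 0.279, 0.944, -0.05]
force: [-0.2, -0.7, -0.4]
opening: 0.0638
grasp_force: 0.0
time: 16.23
position: [0.3651, -0.2638, 0.3153]
tool_rot: [0.169, 0.279, 0.944, -0.051]
force: [0.8, 0.2, -0.0]
opening: 0.0638
grasp_force: 0.0
wrist (422, 251, 52, 67) [ 0.6533 -0.2209  0.03  ]
wrist (256, 98, 59, 79) [ 0.4    -0.2814  0.03  ]
top (384, 237, 21, 18) [ 0.3986 -0.2803  0.03  ]
top (186, 172, 17, 17) [0.5721 0.2367 0.03  ]
top (219, 159, 14, 18) [0.6051 0.1548 0.03  ]
top (365, 156, 15, 20) [ 0.609 -0.231  0.03 ]
top (256, 40, 19, 25) [0.9275 0.051  0.03  ]
top (229, 40, 20, 24) [0.9291 0.1235 0.03  ]
top (202, 39, 21, 26) [0.9292 0.1958 0.03  ]
top (175, 39, 22, 26) [0.9294 0.2681 0.03  ]
top (148, 39, 23, 26) [0.9295 0.3403 0.03  ]
top (122, 39, 23, 26) [0.9297 0.4111 0.03  ]
shift cm [16.1  34.79  0.8 ] turn [-25.49 -23.56 -39.85] tcp [0.429 0.11  0.248] reach 0.443
```

Run:
```python
from h import *
d=toolR(14,40)[:,2]; go(np.array([.597,.1515,.085])-.09*d,14,40)
m=camera_model("top"); print("jar1 ~",onz(m,(160,263),.15))
```

```text
shift cm [14.25 35.94 -1.13] turn [-23.66 -18.85 -40.82] tcp [0.444 0.113 0.273] reach 0.458
jar1 ~ [0.3579 0.2861 0.15  ]
```

```bash
python3 -m creep '1.4 3.6 -0.1 -2.4 -1.9 -4.1;2.8 7.2 -0.2 -4.8 -3.8 -8.2;4.2 10.8 -0.3 -7.2 -5.7 -12.3;5.6 14.4 -0.4 -9.6 -7.6 -16.4;7 18 -0.5 -12 -9.5 -20.5;8.5 21.6 -0.7 -14.2 -11.4 -24.6;10 25.2 -0.8 -16.6 -13.2 -28.7;11.4 28.8 -0.9 -19 -15.1 -32.8;12.8 32.4 -1 -21.3 -17 -36.8;14.2 35.9 -1.1 -23.7 -18.9 -40.8;14.2 35.9 -1.1 -23.7 -18.9 -40.8;14.2 35.9 -1.1 -23.7 -18.9 -40.8' 0.55
python3 - <<'E'
from h import *
go([.597,.1515,.085],14,40)
m=camera_model("wrist"); im=cv2.cvtColor(read_camera("wrist"),cv2.COLOR_RGB2BGR)
y=cv2.inRange(cv2.cvtColor(im,cv2.COLOR_BGR2HSV),(20,120,60),(35,255,255))
for c in blobs(y,800):
    x,yy,w,h=cv2.boundingRect(c); print((x,yy,w,h),[ (c[:,0,0][c[:,0,1]==yy+k].min(),c[:,0,0][c[:,0,1]==yy+k].max()) for k in (10,h//2,h-12)])
E
```

```text
time: 17.33
position: [0.4428, 0.1149, 0.2699]
tool_rot: [0.337, -0.116, 0.933, 0.044]
force: [-0.1, -0.7, -0.1]
opening: 0.0469
grasp_force: 0.0
shift cm [-0.29 -0.22  8.85] turn [ 0.3  -0.27  0.04] tcp [0.5   0.127 0.204] reach 0.516
(235, 310, 32, 33) [(np.int32(237), np.int32(265)), (np.int32(237), np.int32(265)), (np.int32(236), np.int32(265))]
(256, 155, 39, 122) [(np.int32(257), np.int32(292)), (np.int32(261), np.int32(288)), (np.int32(259), np.int32(289))]
(358, 145, 60, 126) [(np.int32(360), np.int32(397)), (np.int32(374), np.int32(403)), (np.int32(383), np.int32(417))]
```

```bash
python3 -m creep '-0.1 -0.1 2 0 0 0;-0.2 -0.2 4 0 0 0;-0.3 -0.25 6 0 0 0;-0.3 -0.25 8.8 0 0 0;-0.3 -0.25 8.8 0 0 0;-0.3 -0.25 8.8 0 0 0'; python3 -m creep '0 0 0 0 0 0;0 0 0 0 0 0;0 0 0 0 0 0;0 0 0 0 0 0;0 0 0 0 0 0' 0.1 60;  python3 -m creep '-0.2 0 -0.8 0 0 0;-0.6 0 -2 0 0 0;-1 0 -4 0 0 0;-1.3 0 -6 0 0 0;-1.6 0 -8 0 0 0;-1.6 0 -10 0 0 0;-1.6 0 -10 0 0 0'
python3 - <<'E'
from h import *
p=np.radians(-4.8);X=np.array([np.cos(p),np.sin(p)]);Y=np.array([-X[1],X[0]]); c=np.array([.4355,.0035])
for y in (.035,-.035):
    q=c-.015*X+y*Y; print(q)
q=c-.015*X+.035*Y
r=go([*q,.13],0,15); go([*q,.075],0,15,r)
E
```

```text
time: 17.88
position: [0.5012, 0.1238, 0.2045]
tool_rot: [0.337, -0.113, 0.934, 0.043]
force: [-0.2, 0.4, 0.4]
opening: 0.0468
grasp_force: 0.0
time: 18.3
position: [0.5015, 0.1252, 0.2074]
tool_rot: [0.34, -0.114, 0.933, 0.043]
force: [-0.3, -0.1, -0.4]
opening: 0.0202
grasp_force: 58.6
time: 18.88
position: [0.4505, 0.1124, 0.2967]
tool_rot: [0.341, -0.114, 0.932, 0.043]
force: [1.3, 0.4, -0.6]
opening: 0.0201
grasp_force: 58.6
[0.42348133 0.03963242]
[ 0.41762388 -0.03012208]
shift cm [ 7.41 -5.43 -4.06] turn [ 6.67 25.08 12.47] tcp [0.383 0.04  0.28 ] reach 0.385
shift cm [1.42 0.   5.31] turn [0. 0. 0.] tcp [0.383 0.04  0.225] reach 0.385
```

```bash
python3 -m creep '1.8 -1.3 -1 1.6 6.2 3.1;3.7 -2.7 -2 3.3 12.5 6.2;5.5 -4 -3 5 18.8 9.3;7.4 -5.4 -4 6.6 25 12.4;7.4 -5.4 -4 6.6 25 12.4;7.4 -5.4 -4 6.6 25 12.4;7.4 -5.4 -4 6.6 25 12.4'
python3 - <<'E'
from h import *
go([.4235,.0396,.080],0,15)
E
```

```text
time: 19.47
position: [0.3852, 0.0402, 0.2765]
tool_rot: [0.13, -0.001, 0.991, 0.0]
force: [-0.1, -0.1, -0.4]
opening: 0.0203
grasp_force: 58.9
shift cm [ 1.38 -0.06  4.48] turn [ 0.06 -0.04  0.08] tcp [0.383 0.04  0.23 ] reach 0.385
```

```bash
python3 -m creep '0.4 0 1.3 0 0 0;0.8 0 2.6 0 0 0;1.3 0 4 0 0 0;1.3 0 4.5 0 0 0;1.3 0 4.5 0 0 0;1.3 0 4.5 0 0 0'; python3 -m creep '0 0 0 0 0 0;0 0 0 0 0 0;0 0 0 0 0 0;0 0 0 0 0 0' 0.55; python3 -m creep '-0.4 0 -2 0 0 0;-1.2 0 -5 0 0 0;-2.4 0 -9 0 0 0;-3 0 -12 0 0 0;-3 0 -12 0 0 0'
python3 - <<'E'
from h import *
for n in ("wrist","top"):
    m=camera_model(n); im=cv2.cvtColor(read_camera(n),cv2.COLOR_RGB2BGR)
    y=cv2.inRange(cv2.cvtColor(im,cv2.COLOR_BGR2HSV),(20,120,60),(35,255,255))
    for c in blobs(y,60):
        x,yy,w,h=cv2.boundingRect(c)
        if n=="wrist" or yy>100: print(n,(x,yy,w,h),onz(m,(x+w/2,yy+h/2),.02))
go([.566,.231,.085]-.09*toolR(17,40)[:,2],17,40)
E
```

```text
time: 19.97
position: [0.3837, 0.0404, 0.2298]
tool_rot: [0.129, -0.001, 0.992, 0.0]
force: [1.6, -0.2, -0.9]
opening: 0.02
grasp_force: 58.9
time: 20.3
position: [0.3838, 0.0401, 0.2302]
tool_rot: [0.13, -0.001, 0.992, 0.0]
force: [0.7, 0.6, 0.4]
opening: 0.0471
grasp_force: 0.0
time: 20.72
position: [0.3845, 0.0399, 0.3603]
tool_rot: [0.135, -0.001, 0.991, -0.0]
force: [1.0, -0.1, 0.6]
opening: 0.0471
grasp_force: 0.0
wrist (393, 415, 26, 5) [0.9933 0.2941 0.02  ]
wrist (25, 275, 55, 55) [ 0.6537 -0.2725  0.02  ]
wrist (422, 246, 64, 81) [0.6218 0.2728 0.02  ]
wrist (263, 127, 35, 91) [0.4553 0.0419 0.02  ]
top (384, 236, 21, 19) [ 0.4003 -0.2831  0.02  ]
top (265, 205, 8, 21) [0.4801 0.0422 0.02  ]
top (186, 172, 17, 17) [0.574  0.2387 0.02  ]
top (365, 156, 15, 20) [ 0.6113 -0.2332  0.02  ]
shift cm [-1.04 14.49  8.83] turn [ -7.89 -24.74 -15.13] tcp [0.415 0.185 0.273] reach 0.455
```

```bash
python3 -m creep '-0.2 3.5 2 -1.6 -5 -3;-0.4 7 4 -3.2 -10 -6;-0.6 10.5 6 -4.8 -15 -9;-0.8 14.5 8 -6.4 -20 -12;-1 14.5 8.8 -7.9 -24.7 -15.1;-1 14.5 8.8 -7.9 -24.7 -15.1;-1 14.5 8.8 -7.9 -24.7 -15.1;-1 14.5 8.8 -7.9 -24.7 -15.1'
python3 - <<'E'
from h import *
go([.5665,.2306,.085],17,40)
m=camera_model("wrist"); im=cv2.cvtColor(read_camera("wrist"),cv2.COLOR_RGB2BGR)
y=cv2.inRange(cv2.cvtColor(im,cv2.COLOR_BGR2HSV),(20,120,60),(35,255,255))
for c in blobs(y,800):
    x,yy,w,h=cv2.boundingRect(c); print((x,yy,w,h),[ (c[:,0,0][c[:,0,1]==yy+k].min(),c[:,0,0][c[:,0,1]==yy+k].max()) for k in (10,h//2,h-12)])
E
```

```text
time: 21.48
position: [0.413, 0.1843, 0.27]
tool_rot: [0.333, -0.137, 0.931, 0.05]
force: [-0.2, -1.2, 0.8]
opening: 0.047
grasp_force: 0.0
shift cm [-0.49 -0.06  8.97] turn [ 0.   -0.6  -0.21] tcp [0.471 0.201 0.204] reach 0.512
(72, 306, 45, 34) [(np.int32(80), np.int32(114)), (np.int32(77), np.int32(112)), (np.int32(75), np.int32(111))]
(259, 158, 39, 122) [(np.int32(260), np.int32(295)), (np.int32(266), np.int32(290)), (np.int32(263), np.int32(293))]
```

Centred to within 1 px (278 against 279), so I'll grasp it.

```bash
python3 -m creep '-0.1 0 2 0 0 0;-0.2 0 4 0 0 0;-0.4 0 6 0 0 0;-0.5 -0.05 9 0 0 0;-0.5 -0.05 9 0 0 0;-0.5 -0.05 9 0 0 0'; python3 -m creep '0 0 0 0 0 0;0 0 0 0 0 0;0 0 0 0 0 0;0 0 0 0 0 0;0 0 0 0 0 0' 0.1 60;  python3 -m creep '-0.2 0 -0.8 0 0 0;-0.6 0 -2 0 0 0;-1 0 -4 0 0 0;-1.3 0 -6 0 0 0;-1.6 0 -8 0 0 0;-1.6 0 -10 0 0 0;-1.6 0 -10 0 0 0'
python3 - <<'E'
from h import *
go([.4176,-.0301,.14],0,15)
E
```

```text
time: 22.03
position: [0.4735, 0.2019, 0.204]
tool_rot: [0.334, -0.137, 0.931, 0.051]
force: [0.1, -1.1, 0.4]
opening: 0.0471
grasp_force: 0.0
time: 22.45
position: [0.4727, 0.2027, 0.2064]
tool_rot: [0.337, -0.138, 0.93, 0.051]
force: [-3.2, -2.2, 6.6]
opening: 0.0208
grasp_force: 58.9
time: 23.03
position: [0.422, 0.1874, 0.2947]
tool_rot: [0.337, -0.139, 0.93, 0.052]
force: [-0.4, 1.5, -0.4]
opening: 0.0205
grasp_force: 58.9
shift cm [  8.44 -19.5   -6.47] turn [ 8.03 24.71 15.16] tcp [ 0.377 -0.03   0.29 ] reach 0.379
```

```bash
python3 -c "
from h import *
go([.4176,-.0301,.20],0,15)"
python3 -m creep '0 0 -4 0 0 0;-0.5 -1 -8 0 0 0;1 -5 -9.5 2 6.2 3.8;3 -8.5 -10 4 12.4 7.6;4.5 -12 -10.6 6 18.5 11.4;4.5 -15.5 -10.8 8 24.7 15.2;4.5 -19.5 -10.8 8 24.7 15.2;4.5 -19.5 -10.8 8 24.7 15.2;4.5 -19.5 -10.8 8 24.7 15.2'
python3 -c "
from h import *
go([.4176,-.0301,.08],0,15)"
```

```text
shift cm [  4.59 -19.48 -11.07] turn [ 8.03 24.71 15.16] tcp [ 0.377 -0.03   0.35 ] reach 0.379
time: 23.78
position: [0.3819, -0.0314, 0.3457]
tool_rot: [0.129, 0.003, 0.992, -0.0]
force: [-0.7, 0.3, -0.9]
opening: 0.0203
grasp_force: 58.9
shift cm [ 3.4   0.13 11.09] turn [-0.09 -0.17 -0.33] tcp [ 0.377 -0.03   0.23 ] reach 0.379
```

```bash
python3 -m creep '1 0 3 0 0 0;2 0 6 0 0 0;2.8 0 9 0 0 0;3.4 0.1 11 0 0 0;3.4 0.1 11 0 0 0;3.4 0.1 11 0 0 0;3.4 0.1 11 0 0 0'; python3 -m creep '0 0 0 0 0 0;0 0 0 0 0 0;0 0 0 0 0 0;0 0 0 0 0 0' 0.55; python3 -m creep '-0.4 0 -2 0 0 0;-1.2 0 -5 0 0 0;-2.4 0 -9 0 0 0;-3 0 -12 0 0 0;-3 0 -12 0 0 0;-3 0 -12 0 0 0'
python3 - <<'E'
from h import *
p=np.radians(-4.8);X=np.array([np.cos(p),np.sin(p)]);Y=np.array([-X[1],X[0]]); c0=np.array([.4355,.0035])
for n in ("wrist","top","scene"):
    m=camera_model(n); im=cv2.cvtColor(read_camera(n),cv2.COLOR_RGB2BGR)
    y=cv2.inRange(cv2.cvtColor(im,cv2.COLOR_BGR2HSV),(20,120,60),(35,255,255))
    for c in blobs(y,25):
        r=cv2.minAreaRect(c); q=onz(m,r[0],.02)[:2]
        if q[0]<.72: print(n,np.round(r[0]+r[1],1),cv2.contourArea(c),q,"in tray",((q-c0)@X).round(3),((q-c0)@Y).round(3))
E
```

```text
time: 24.37
position: [0.3767, -0.0278, 0.2318]
tool_rot: [0.13, -0.0, 0.992, -0.0]
force: [0.1, -0.6, -0.2]
opening: 0.0205
grasp_force: 58.9
time: 24.7
position: [0.3769, -0.0286, 0.2317]
tool_rot: [0.13, 0.0, 0.992, -0.001]
force: [-0.2, -0.8, 0.5]
opening: 0.0469
grasp_force: 0.0
time: 25.2
position: [0.3758, -0.0288, 0.3571]
tool_rot: [0.132, 0.0, 0.991, -0.001]
force: [-0.2, 0.1, -1.1]
opening: 0.0469
grasp_force: 0.0
wrist [111.  307.3  37.   56.7] 1415.0 [ 0.6463 -0.2607] in tray 0.232 -0.246
wrist [351.1 183.1  34.   88.4] 1811.0 [0.4546 0.0456] in tray 0.016 0.044
wrist [278.5 177.   90.   33. ] 1807.5 [ 0.4475 -0.0295] in tray 0.015 -0.032
wrist [ 24.  132.5  59.   48. ] 2101.5 [ 0.4009 -0.2692] in tray -0.012 -0.275
top [393.3 244.8  18.4  19.1] 269.5 [ 0.4023 -0.2799] in tray -0.009 -0.285
top [297.5 218.5  23.    7. ] 138.5 [ 0.4719 -0.0322] in tray 0.039 -0.033
top [268.8 223.    9.7  36.4] 210.5 [0.4604 0.0426] in tray 0.022 0.041
top [372.2 165.4  13.4  19.2] 214.0 [ 0.6131 -0.2325] in tray 0.197 -0.22
scene [269.2 277.9  20.1  15.9] 252.5 [ 0.5884 -0.1992] in tray 0.169 -0.189
scene [199. 267.  22.  16.] 276.0 [ 0.4035 -0.278 ] in tray -0.008 -0.283
scene [262.  220.5  27.8   9.6] 163.0 [ 0.4521 -0.0368] in tray 0.02 -0.039
scene [278.2 205.6  27.8   9.3] 150.0 [0.459  0.0425] in tray 0.02 0.041
```

Run:
```python
from h import *
A=[];b=[]
for n,roi in (("top",(355,390,145,185)),("scene",(250,290,260,300))):
    m=camera_model(n); im=cv2.cvtColor(read_camera(n),cv2.COLOR_RGB2BGR); hsv=cv2.cvtColor(im,cv2.COLOR_BGR2HSV)
    y=cv2.inRange(hsv,(18,100,50),(38,255,255)); u0,u1,v0,v1=roi; k=np.zeros_like(y); k[v0:v1,u0:u1]=y[v0:v1,u0:u1]
    V=hsv[...,2][k>0]; t,_=cv2.threshold(V.reshape(-1,1),0,255,cv2.THRESH_OTSU); v,u=np.nonzero((k>0)&(hsv[...,2]>t)); uv=(u.mean(),v.mean()); print(n,np.percentile(V,[5,50,95]),t,len(u),uv,onz(m,uv,.086))
    o,d=ray(m,uv); d/=np.linalg.norm(d); P=np.eye(3)-np.outer(d,d); A.append(P); b.append(P@o)
print("tri top centre",np.linalg.solve(sum(A),sum(b)))
```

```text
top [116.2 231.  242. ] 181.0 194 (np.float64(373.5360824742268), np.float64(163.29381443298968)) [ 0.6029 -0.2214  0.086 ]
scene [145. 185. 240.] 192.0 145 (np.float64(269.86206896551727), np.float64(274.4068965517241)) [ 0.6095 -0.2264  0.086 ]
tri top centre [ 0.60557941 -0.22252289  0.07813732]
```

The parts are all placed. I'll take one closer wrist look to check that the block is flush and upright.

```bash
python3 -c "
from h import *
go([.475,-.205,.21],-8,0)"
```

```text
shift cm [-10.12 -17.67   1.38] turn [ 1.04 14.6   7.89] tcp [ 0.475 -0.205  0.365] reach 0.517
```

```bash
python3 -m creep '-2 -3.5 0.3 0.2 3 1.6;-4 -7 0.6 0.4 6 3.2;-6 -10.5 0.9 0.6 9 4.8;-8 -14 1.2 0.8 12 6.4;-10.1 -17.7 1.4 1 14.6 7.9;-10.1 -17.7 1.4 1 14.6 7.9;-10.1 -17.7 1.4 1 14.6 7.9;-10.1 -17.7 1.4 1 14.6 7.9;-10.1 -17.7 1.4 1 14.6 7.9'
python3 - <<'E'
from h import *
m=camera_model("wrist"); im=cv2.cvtColor(read_camera("wrist"),cv2.COLOR_RGB2BGR); cv2.imwrite("pics/w9.png",im); hsv=cv2.cvtColor(im,cv2.COLOR_BGR2HSV)
p=np.radians(-8.2); F=np.array([np.cos(p),np.sin(p)]); L=np.array([-F[1],F[0]])
fl=lambda uv,z:(1000*np.array([onz(m,uv,z)[:2]@F,onz(m,uv,z)[:2]@L])).round(1).tolist()
y=cv2.inRange(hsv,(18,100,50),(38,255,255)); 
for c in blobs(y,500):
    x,yy,w,h=cv2.boundingRect(c); 
    if not 200<x+w/2<360: continue
    k=np.zeros_like(y); cv2.drawContours(k,[c],-1,1,-1); V=hsv[...,2]; t,_=cv2.threshold(V[k>0].reshape(-1,1),0,255,cv2.THRESH_OTSU)
    print((x,yy,w,h),"thr",t)
    top=max(blobs((k>0)&(V>t),50),key=cv2.contourArea); r=cv2.minAreaRect(top)
    print("top face corners (z .086):",[fl(q,.086) for q in cv2.boxPoints(r)],"centre",fl(r[0],.086))
    r2=cv2.approxPolyDP(c,3,True)[:,0]; print(r2.tolist()); print("near low edge z .04:",fl((x+w/2,yy),.04), fl((x+w/2,yy+1),.04))
print("expect near edge 605.6, centre 626.6,-134.85")
E
```

```text
time: 26.2
position: [0.4747, -0.2043, 0.3662]
tool_rot: [0.001, 0.069, 0.998, 0.001]
force: [0.1, -0.0, 0.4]
opening: 0.047
grasp_force: 0.0
(263, 295, 30, 61) thr 189.0
top face corners (z .086): [[604.6, -148.6], [604.6, -121.9], [645.8, -121.2], [645.9, -149.0]] centre [624.8, -135.2]
[[266, 295], [264, 354], [291, 354], [290, 297]]
near low edge z .04: [608.0, -134.3] [609.2, -134.3]
expect near edge 605.6, centre 626.6,-134.85
```

```bash
python3 -c "
from plant import *
print(finish_job())"
```

```text
the job is handed in; nothing more can be done
None
```

I handed the job in at about 26 s of the 72 s allowed: both plungers lie in the tray, the collar is in the steel pan, and the valve block is plugged in the socket, pressed to about 10 N. Camera checks agree with this, though they could not measure the block's flushness to better than a few mm. No verdict came back.

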